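# Empty the gated tipping tray of bead tubes

## Task

Empty the blue tipping tray: with the tray still level, first lower its end gate all the way down to its stop, then lift the tray by the black handle under the thread shelf until all three bead tubes have slid out over the gate into the white catch tray. Lower the tray gently back onto its rest without letting it drop, leave the gate down, let go, and leave the other things on the table where they are.

Things in the scene. Friction and masses are not known exactly. Their poses are not given: they have to be found in the camera images.
- stand: Plywood stand of the tipping tray, fixed. Origin at table height, straight below the pan's pivot; x points from the pan's mouth (gate end, nearer the robot) back along the pan to the handle, y across, z up. Base 225 x 130 mm, x -15 to 210 mm. Two metal uprights, 100 mm high, at x 0, y +-51 mm. At the back (x 200 to 210 mm) a 130 mm wide board carries the shelf.
- shelf_edge (a point): Middle of the lower front edge of the fixed shelf that overhangs the handle: stand x 145, z 235 mm. Shelf 140 mm wide, from here 66 mm to the back; the spools on it reach z 289 mm. It leaves no room to come down on the handle vertically: reach it with the tool slanted 25 to 50 degrees from vertical, coming from the robot's side, pointing down and along the stand's +x.
- pan_pivot (a point): Middle of the pan's pivot axle, which is parallel to the stand's y: stand x 0, z 85 mm.
- pan (a joint): Tilt of the blue tipping tray ('pan') about its pivot, rad: 0 = level on its rest, grows as the handle end is lifted, stop 0.78. Pan 105 x 78 mm; floor top 95 mm above the table when level, inside 70 mm wide, side walls 26 mm above the floor, back wall at stand x 101 to 105 mm, 24 mm above the floor. It weighs 0.35 kg plus the tubes and falls back by itself when let go.
- pan_handle (a point): Middle of the straight part of the pan's black round handle, 14 mm thick: the place to grip, across it (along the stand's y). With the pan level: stand x 150, z 135 mm; the straight part runs along x from 125 to 190 mm. It swings with the pan about the pivot, lying 150 mm behind and 50 mm above it. The round handle can turn between finger pads.
- gate (a joint): Angle of the aluminium end gate relative to the pan, rad: 0 = upright and shut, grows as it swings outward (towards the robot, -x of the stand) and down; firm stop at 1.6, where it lies in line with the pan's floor as a chute. Starts at 0 to 0.25. Stiff hinge: stays where left, takes 2 to 3 N at the tab to move.
- gate_tab (a point): Inner (pan side) face of the gate's red-topped tab, mid width, 56 mm from the gate's hinge. Gate 68 mm wide for its lower 33 mm, then a tab 40 mm wide up to 61 mm from the hinge; 4 mm thick, towards the outside. The tab rises about 34 mm over the pan's walls, so it can be pushed outward and down from the pan's side.
- gate_hinge (a point): Middle of the gate's hinge line (parallel to the stand's y), as it is with the pan level: stand x 0, z 93.5 mm.
- catch_tray: Loose white open catch tray in front of the stand, below the pan's mouth, 125 (x) x 112 (y) x 45 mm high, walls 4 mm, grey floor lining 8 mm, 0.5 kg. Origin at the centre of its underside; x axis roughly along the stand's x.
- tube_red_mid (a point): Centre of a loose square bead tube, 75 x 20 x 20 mm, red with a black cap and a thin white band, about 45 g; lies lengthwise (its x) in the pan at the start. Slides on the pan once this is tilted about 18 to 26 degrees (hidden friction).
- tube_green_mid (a point): Centre of a loose square bead tube, 75 x 20 x 20 mm, green with a black cap and a thin white band, about 45 g; lies lengthwise (its x) in the pan at the start. Slides on the pan once this is tilted about 18 to 26 degrees (hidden friction).
- tube_yellow_mid (a point): Centre of a loose square bead tube, 75 x 20 x 20 mm, yellow with a black cap and a thin white band, about 45 g; lies lengthwise (its x) in the pan at the start. Slides on the pan once this is tilted about 18 to 26 degrees (hidden friction).
- glue_bottle: Glue bottle, plum-coloured body with white nozzle, 33 mm thick, 102 mm high. Bystander. Origin at the centre of its underside.
- bracelet: Bracelet of pale green beads, 83 x 90 x 9 mm, lying flat. Bystander. Origin at the centre of its underside.
- bead_box: Small open card box filled with turquoise beads, 65 x 65 x 65 mm. Bystander. Origin at the centre of its underside.
Not all that is in view belongs to the job. Leave any purple look-alike of the part that bears tube_yellow_mid alone.

How it is judged:
By the outcome, as a careful person would: the job done as asked, in the order asked, and still so for the second after the job is handed in, with the robot touching nothing.
It also fails if it takes over 51 s, if anything falls off the work surface, if the arm or the gripper's body presses on something with over 40 N, if the wrist force passes 120 N, or if a joint passes its speed limit or range.

## Robot

A 7-joint arm with a two-finger parallel gripper is mounted at the origin on the work surface; the furniture and walls round the work are solid. World frame = base frame: x ahead of the robot, y to its left, z up, the work surface at z = 0. Lengths are in m, angles in rad, forces in N, time in s.
With the tool pointing down it reaches from about 0.4 to 0.925 m from the base axis. Payload 4.1 kg.
Tool frame: the origin (TCP) lies at the centre of the arm's flange, where the gripper is bolted on; the fingertips stand robot.tip_reach ahead of it and the grasp point (between the pads) lies 155 mm ahead of it (robot.tip_reach is the distance from the TCP to the fingertips, in m); z points along the fingers, y is the line along which they close (so a half turn about z gives the same grasp; the last joint's range is limited). The gripper opens to 85 mm and grips with 20 to 120 N. Pads are 22 mm wide; open, the fingers measure 114 mm over their backs; the gripper's body (76 mm by 85 mm) begins 54 mm behind the grasp point. The pads swing forward as they close: fully open they stand 13 mm farther back than shut.
Start: joints at [-1.325, 0.398, 0.045, 1.537, -0.019, 1.207, -0.051], TCP at [0.22, 0.612, 0.405] pointing down, gripper open.
Joint ranges: [-2.82, 2.82], [-0.49, 2.23], [-1.37, 1.46], [0, 2.46], [-1.36, 4.5], [0.23, 2], [-2.94, 2.94]. Speed limits (rad/s): [2.57, 2.57, 3.14, 3.14, 3.14, 3.14, 3.14].

## Interface

Orientations are given as [roll, pitch, yaw] about the fixed x, y, z axes, in that order (R = Rz(yaw) Ry(pitch) Rx(roll)).
In Python, from plant import robot gives the robot as it stands. The module is installed in compiled form; this text tells all that it offers.
- The arm moves only by the tool step_arm, never from a script. Its argument "increments" is a list of rows, each a list of 2 entries, a list of its own where there are three numbers: the shift along the world's x, y, z in cm, then the turn about the world's z in rad. A call has 1 to 10 rows; each row shifts and turns the commanded pose from where the row before left it; what a row does not reach is not made up. A row lasts 1/8 s, in which the tool goes at most 62.5 mm and 10.7 degrees, less where a joint would pass 70% of its speed; a pose out of reach is approached as far as the arm can. A call is refused whole if a number of a shift passes 6.25 or a number of a turn 0.188, either way. A call with a gripper value outside its range is refused whole. "fingers" is the finger opening in cm, from 0 to 8.54, set as the call begins (left out, the last holds). The fingers move at their own pace and stop on an object; "squeeze" is the grip in N (left out, the last holds). Time passes only in rows, so rows that do not move let the fingers close. It gives the time, the measured TCP pose, the force, the opening and the grip force at its end, in the units of the state.
- robot.get_state(): the state, without advancing time (a new reading comes with each control period).
- robot.get_image(name): name is "scene" or "top"; returns a dict with "frame" (384x512x3 uint8, red, green, blue), "K" (3x3 intrinsics, pixels), "rvec" (rotation vector, rad) and "tvec" (3), from world to camera coordinates, as OpenCV has them. Camera axes: x right, y down, z forward; pixel columns grow to the right and rows downward; lengths in m; the calibration is good to about 2 mm. A picture is of the moment at which its call begins. There is no depth.
- robot.finish_job(): hands the job in; it is judged then, once.
The state is a dict: "time_s": time; "q": joint angles; "qvel": joint speeds; "joint_efforts": joint torques, N m; "position": TCP position; "eef_rot": TCP orientation; "wrist_force": force on the tool from outside, world axes, zero at the start; "wrist_torque": the same for the moment, N m; "grip_width": finger opening in m; "grasp_force": force on a finger pad.
Only numpy, scipy, OpenCV 4.12 (cv2) and the standard library are available. Lean on these libraries where they do the work, as an engineer would, in place of code of your own. Each camera call takes 0.05 s, during which the arm holds its last target. There are 200 camera calls.

## Working session

There is one attempt and no reset: what is moved stays moved. The work goes in short steps, Python scripts to look and compute and a tool call to move; the robot and the scene stay as the last step left them, time stands still between calls to the robot, and variables do not carry over. Pictures are saved under pics/ and viewed, at most 10 in all, crops included, and the job is handed in when it is done.

Besides the shell and the picture viewer there is one more tool, called after "Request:" as name(argument=value, ...), one argument or row to a line, values as JSON. step_arm: Moves the arm, as the interface text tells. Its arguments: {"type":"object","properties":{"increments":{"type":"array","items":{"type":"array"}},"fingers":{"type":"number"},"squeeze":{"type":"number"}},"required":["increments"]}

```bash
mkdir -p pics; ls; cat > h.py <<'E'
import numpy as np, cv2
from plant import robot
def img(n):
    d=robot.get_image(n); R=cv2.Rodrigues(np.array(d['rvec'],float))[0]; t=np.array(d['tvec'],float).ravel()
    return d['frame'],np.array(d['K']),R,t
def save(f,p,s=1.5): cv2.imwrite(p,cv2.resize(f[:,:,::-1],None,fx=s,fy=s,interpolation=cv2.INTER_CUBIC))
def onplane(c,uv,z):
    f,K,R,t=c; d=R.T@np.linalg.inv(K)@np.array([uv[0],uv[1],1.]); o=-R.T@t
    return o+d*(z-o[2])/d[2]
def proj(c,P):
    f,K,R,t=c; p=K@(R@np.array(P,float)+t); return p[:2]/p[2]
E
python3 - <<'E'
from h import *
s=robot.get_state(); print({k:np.round(v,3) for k,v in s.items()}, robot.tip_reach)
for n in('scene','top'):
    c=img(n); save(c[0],f'pics/{n}0.png'); np.savez(f'{n}0.npz',f=c[0],K=c[1],R=c[2],t=c[3]); print(n,-c[2].T@c[3],c[2][2])
E
```

```text
pics
{'time_s': np.float64(0.0), 'q': array([-1.325,  0.399,  0.045,  1.538, -0.019,  1.207, -0.051]), 'qvel': array([-0.001,  0.001, -0.   ,  0.   , -0.   ,  0.003, -0.   ]), 'joint_efforts': array([-0.0000e+00, -4.7510e+01,  1.3650e+00, -2.5422e+01,  1.2000e-02,
        9.0000e-03, -0.0000e+00]), 'position': array([0.22 , 0.611, 0.404]), 'eef_rot': array([-3.14 ,  0.   ,  2.797]), 'wrist_force': array([-0.145, -0.656,  0.274]), 'wrist_torque': array([-0.002,  0.005,  0.023]), 'grasp_force': np.float64(0.0), 'grip_width': np.float64(0.086)} 0.1734
scene [-0.04415579 -1.07427009  0.76959505] [ 0.42189038  0.77617419 -0.46857458]
top [ 0.3088175  -0.10391984  1.15704743] [ 0.20033237  0.0135038  -0.97963493]
```

View pics/scene0.png

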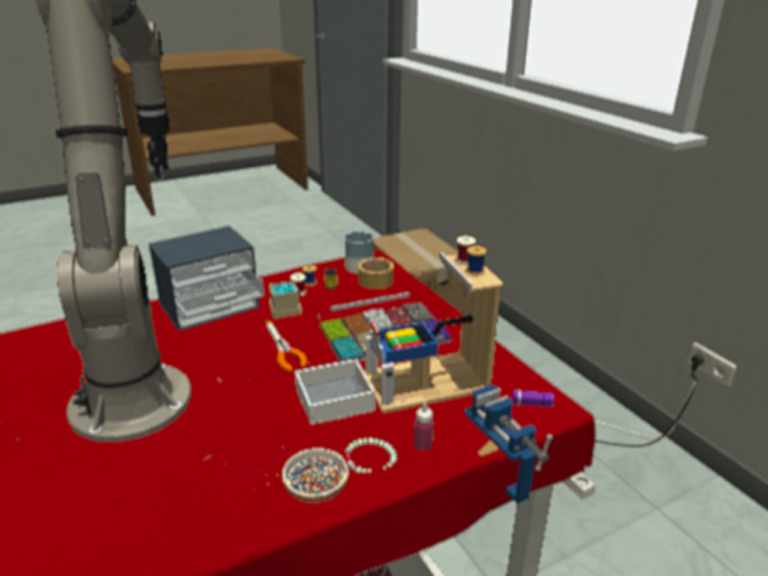

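View pics/top0.png

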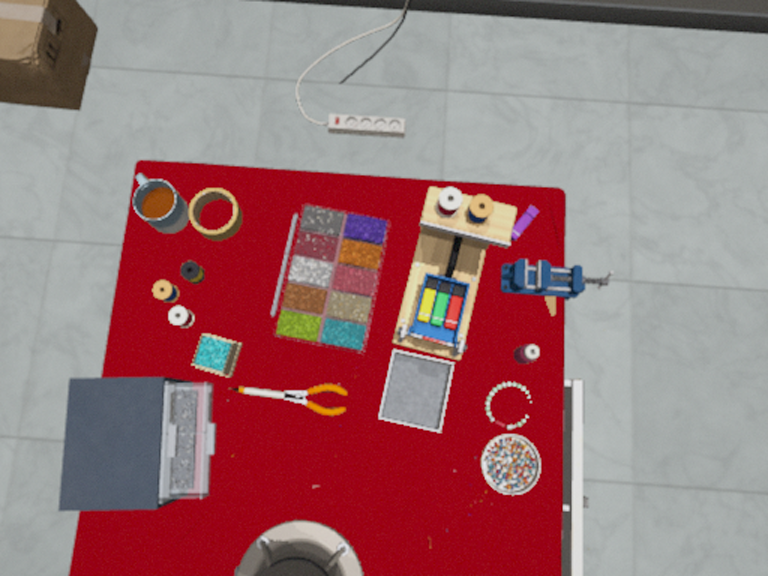

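The scene view shows the stand at about (430,350) px and the catch tray at (335,390). A purple look-alike tube lies at (533,397), outside the pan. In the top view the pan is at (440,308), the tubes in it are yellow (427,304), green (440,307) and red (453,312), and the look-alike is at (525,220).

```bash
python3 - <<'E'
from h import *
for n,(x0,y0,x1,y1),s in(('top',(250,118,350,295),3.3),('scene',(185,150,345,290),4.2)):
    d=np.load(n+'0.npz'); f=d['f'][y0:y1,x0:x1]; save(f,f'pics/{n}_c.png',s)
for n in('top','scene'):
    d=np.load(n+'0.npz'); c=(d['f'],d['K'],d['R'],d['t']); h=cv2.cvtColor(d['f'],cv2.COLOR_RGB2HSV)
    # pan blue
    x=(slice(170,245),slice(262,320)) if n=='top' else (slice(205,245),slice(245,295))
    m=np.zeros(h.shape[:2],np.uint8); m[x]=cv2.inRange(h,(103,150,60),(118,255,255))[x]
    p=np.argwhere(m)[:,::-1].astype(np.float32)
    hull=cv2.convexHull(p); a=cv2.approxPolyDP(hull,3,True)[:,0]
    print(n,len(p)); 
    for q in a: print(q,np.round(onplane(c,q,0.121),3))
    if n=='top':
        W=np.array([onplane(c,q,.121)[:2] for q in p],np.float32); print(cv2.minAreaRect(W*1000))
E
```

```text
top 376
[311. 190.] [ 0.527 -0.248  0.121]
[303. 230.] [ 0.424 -0.232  0.121]
[273. 220.] [ 0.443 -0.156  0.121]
[284. 183.] [ 0.54  -0.178  0.121]
((485.5997009277344, -206.19708251953125), (79.62975311279297, 108.60710144042969), 76.60894775390625)
scene 307
[290. 234.] [ 0.505 -0.281  0.121]
[258. 240.] [ 0.413 -0.264  0.121]
[254. 220.] [ 0.452 -0.171  0.121]
[280. 216.] [ 0.53  -0.188  0.121]
[289. 223.] [ 0.533 -0.232  0.121]
```

View pics/top_c.png

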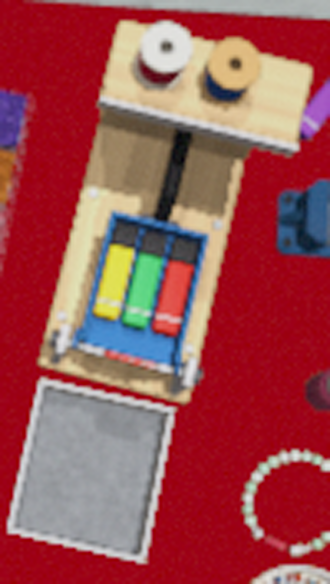

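View pics/scene_c.png

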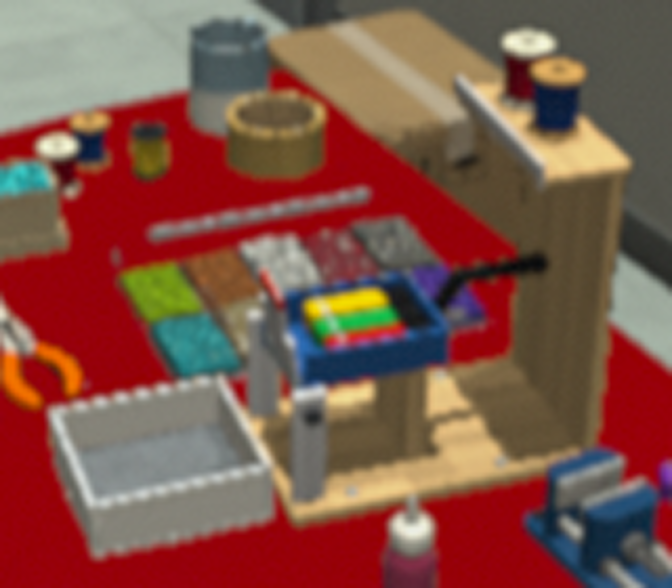

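The crops show a stand in one piece: yellow, green and red tubes in the pan, the gate shut with a red tab, and the handle running back under the shelf. I'll check the pose by projecting known points.

```bash
python3 - <<'E'
from h import *
T=np.load('top0.npz'); c=(0,T['K'],T['R'],T['t']);S=np.load('scene0.npz'); s=(0,S['K'],S['R'],S['t'])
tp=lambda u,v:(250+u/3.3,118+v/3.3)
# top picks
print('shelf corners (z~.235-.245)',[np.round(onplane(c,tp(*p),.24),4) for p in((100,105),(295,150))])
a,b=[onplane(c,tp(*p),.24)[:2] for p in((100,105),(295,150))]; print('yaw',np.arctan2(*(b-a)[::-1])+np.pi/2, np.linalg.norm(b-a))
print('uprights',[np.round(onplane(c,tp(*p),.1),4) for p in((62,335),(188,367))])
print('catch',[np.round(onplane(c,tp(*p),.045),4) for p in((42,381),(174,405),(145,562),(10,530))])
for yaw in(-.2,-.235):
  e=np.array([np.cos(yaw),np.sin(yaw)]); n=np.array([-e[1],e[0]]); o=np.array([.4856,-.2062])-.0525*e
  for nm,x,y,z in(('upL',0,51,100),('upR',0,-51,100),('shL',145,70,235),('shR',145,-70,235),('h125',125,0,135),('h190',190,0,135),('tab',0,0,154),('base',-15,-65,0)):
    P=[*(o+e*x/1e3+n*y/1e3),z/1e3]; u=proj(c,P);v=proj(s,P)
    print(yaw,nm,np.round(P,3),np.round((u-[250,118])*3.3),np.round((v-[185,150])*4.2))
E
```

```text
shelf corners (z~.235-.245) [array([ 0.5913, -0.157 ,  0.24  ]), array([ 0.5686, -0.2937,  0.24  ])]
yaw -0.16419865194490835 0.13865552779078338
uprights [array([ 0.4464, -0.1461,  0.1   ]), array([ 0.4286, -0.245 ,  0.1   ])]
catch [array([ 0.4149, -0.1345,  0.045 ]), array([ 0.4033, -0.2424,  0.045 ]), array([ 0.278 , -0.2251,  0.045 ]), array([ 0.295 , -0.1168,  0.045 ])]
-0.2 upL [ 0.444 -0.146  0.1  ] [ 61. 338.] [263. 305.]
-0.2 upR [ 0.424 -0.246  0.1  ] [189. 373.] [307. 386.]
-0.2 shL [ 0.59  -0.156  0.235] [ 98. 109.] [454.  95.]
-0.2 shR [ 0.562 -0.293  0.235] [292. 161.] [537. 188.]
-0.2 h125 [ 0.557 -0.221  0.135] [170. 194.] [458. 272.]
-0.2 h190 [ 0.62  -0.234  0.135] [190. 115.] [545. 258.]
-0.2 tab [ 0.434 -0.196  0.154] [132. 347.] [284. 276.]
-0.2 base [ 0.407 -0.256  0.   ] [184. 406.] [290. 524.]
-0.235 upL [ 0.446 -0.144  0.1  ] [ 60. 335.] [264. 303.]
-0.235 upR [ 0.423 -0.244  0.1  ] [186. 375.] [303. 385.]
-0.235 shL [ 0.592 -0.16   0.235] [103. 107.] [459.  97.]
-0.235 shR [ 0.559 -0.296  0.235] [296. 165.] [536. 191.]
-0.235 h125 [ 0.556 -0.223  0.135] [173. 195.] [459. 274.]
-0.235 h190 [ 0.619 -0.238  0.135] [196. 117.] [548. 262.]
-0.235 tab [ 0.435 -0.194  0.154] [129. 346.] [283. 275.]
-0.235 base [ 0.405 -0.254  0.   ] [181. 408.] [286. 522.]
```

Request:
step_arm(
  increments=[
    [[2.5,-5.5,0.5],0.016],
    [[2.5,-5.5,0.5],0.016],
    [[2.5,-5.5,0.5],0.016],
    [[2.5,-5.5,0.5],0.016],
    [[2.5,-5.5,0.5],0.016],
    [[2.5,-5.5,0.5],0.016],
    [[2.5,-5.5,0.5],0.016],
    [[2.5,-5.5,0.5],0.016],
    [[2.5,-5.5,0.5],0.016],
    [[2.5,-5.5,0.5],0.02],
  ],
  fingers=0,
)

```text
time_s: 1.35
position: [0.4699, 0.0598, 0.4548]
eef_rot: [3.141, 0.0, 2.962]
wrist_force: [1.3, 0.8, -0.3]
grip_width: 0.0
grasp_force: 0.0
```

Request:
step_arm(
  increments=[
    [[-0.3,-5.18,0],0],
    [[-0.3,-5.18,0],0],
    [[-0.3,-5.18,-1],0],
    [[-0.3,-5.18,-2],0],
    [[-0.3,-5.18,-3],0],
    [[0,0,-3],0],
    [[0,0,-3],0],
    [[0,0,-1.0],0],
  ],
)

```text
time_s: 2.35
position: [0.4538, -0.1969, 0.323]
eef_rot: [3.142, -0.004, 2.96]
wrist_force: [0.1, -0.2, -0.2]
grip_width: -0.0004
grasp_force: 0.0
```

```bash
python3 - <<'E'
from h import *
s=robot.get_state(); print(np.round(s['position'],4),np.round(s['q'],3),s['time_s'])
c=img('scene'); p=np.vstack([cv2.resize(c[0][130:290,180:345,::-1],None,fx=3,fy=3,interpolation=2)]);cv2.imwrite('pics/g1.png',p)
E
```

```text
[ 0.4538 -0.1969  0.323 ] [-0.296  0.264  0.723  2.007 -0.213  0.95   1.925] 2.35
```

View pics/g1.png

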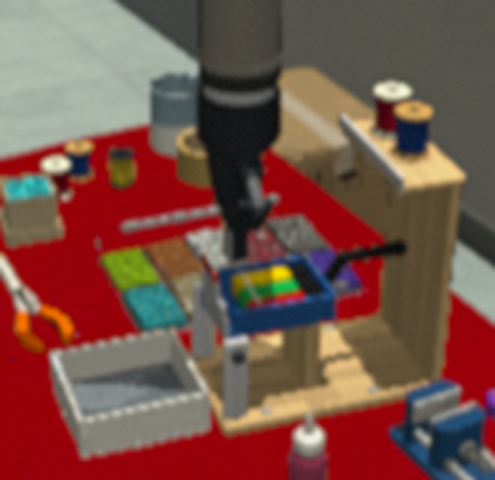

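Request:
step_arm(
  increments=[
    [[-0.56,0.1,-0.9],0],
    [[-0.92,0.17,-0.09],0],
    [[-0.89,0.16,-0.28],0],
    [[-0.81,0.15,-0.45],0],
    [[-0.71,0.13,-0.61],0],
    [[-0.57,0.1,-0.73],0],
    [[-0.42,0.08,-0.84],0],
    [[-0.25,0.04,-0.7],0],
  ],
)

```text
time_s: 3.4
position: [0.4027, -0.1878, 0.2779]
eef_rot: [3.141, -0.002, 2.961]
wrist_force: [-0.6, 0.5, 2.7]
grip_width: 0.0001
grasp_force: 1.4
```

Request:
step_arm(
  increments=[
    [[-0.05,0.01,-0.3],0],
    [[0,0,-0.2],0],
  ],
)

```text
time_s: 3.65
position: [0.4025, -0.1878, 0.2733]
eef_rot: [3.141, -0.002, 2.961]
wrist_force: [-1.5, 0.6, 2.4]
grip_width: 0.0004
grasp_force: 1.3
```

Request:
step_arm(
  increments=[
    [[0,0,-0.2],0],
    [[0,0,-0.1],0],
  ],
)

```text
time_s: 3.9
position: [0.4028, -0.1878, 0.2706]
eef_rot: [3.141, -0.0, 2.961]
wrist_force: [-1.2, 0.2, 2.8]
grip_width: 0.0004
grasp_force: 1.3
```

Request:
step_arm(
  increments=[
    [[0,0,-0.15],0],
    [[0,0,-0.15],0],
  ],
)

```text
time_s: 4.15
position: [0.4028, -0.1878, 0.2677]
eef_rot: [3.141, -0.0, 2.961]
wrist_force: [-1.8, -0.6, 2.5]
grip_width: 0.0002
grasp_force: 1.4
```

Request:
step_arm(
  increments=[
    [[0,0,-0.1],0],
    [[0,0,-0.1],0],
  ],
)

```text
time_s: 4.4
position: [0.4028, -0.1879, 0.2659]
eef_rot: [3.141, -0.0, 2.961]
wrist_force: [-5.1, 2.3, 12.3]
grip_width: -0.0002
grasp_force: 6.1
```

Request:
step_arm(
  increments=[
    [[0,0,3],0],
    [[0,0,6],0],
    [[1.2,1.2,5.7],0],
    [[1.2,1.2,5.7],0],
    [[1.2,1.2,5.7],0],
    [[1.2,1.2,5.7],0],
    [[1.2,1.2,5.7],0],
    [[1.2,1.2,5.7],0],
    [[1.2,1.2,5.7],0],
    [[1.2,1.2,5.7],0],
  ],
)

```text
time_s: 5.65
position: [0.4986, -0.0905, 0.8111]
eef_rot: [3.141, 0.007, 2.963]
wrist_force: [-62.4, 11.8, 3.6]
grip_width: -0.0001
grasp_force: 0.0
```

```bash
python3 - <<'E'
from h import *
s=robot.get_state(); print(np.round(s['position'],4),np.round(s['q'],3),s['eef_rot'])
for n in('scene','top'):
    c=img(n); cv2.imwrite(f'pics/g2{n}.png',c[0][:,:,::-1])
a=cv2.imread('pics/g2scene.png')[180:290,200:345]; b=cv2.imread('pics/g2top.png')[180:290,235:345]
cv2.imwrite('pics/g2.png',cv2.resize(np.hstack([a,b]),None,fx=3,fy=3,interpolation=2))
E
```

```text
[ 0.4986 -0.0905  0.8111] [-0.418  0.157  0.661  1.012 -0.107  1.996  1.584] [3.14091004 0.00669539 2.96284907]
```

View pics/g2.png

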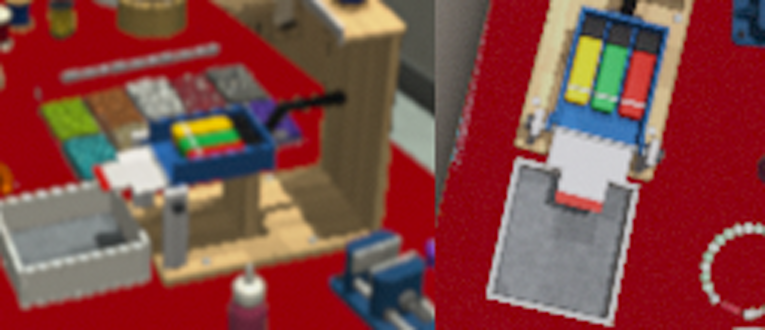

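The gate now lies flat as a chute over the catch tray, with the red tip at (580,200) in the right half. The tubes are undisturbed in the pan and the pan is level. Next I'll see how the arm behaves at its reach limit, since I need to slant the tool.

Request:
step_arm(
  increments=[
    [[0,0,0.5],0],
    [[0,0,0.5],0],
    [[0,0,0.5],0],
  ],
)

```text
time_s: 6.12
position: [0.4949, -0.0912, 0.8144]
eef_rot: [3.141, 0.015, 2.961]
wrist_force: [-0.2, -0.4, -0.4]
grip_width: -0.0001
grasp_force: 0.0
```

```bash
python3 - <<'E'
from h import *
s=robot.get_state(); print(np.round(s['position'],4),np.round(s['q'],3),s['eef_rot'],s['wrist_force'],s['joint_efforts'])
E
```

```text
[ 0.4949 -0.0912  0.8144] [-0.364  0.143  0.583  1.011 -0.087  1.995  1.567] [3.1412561  0.0146557  2.96085332] [-0.159646   -0.41216034 -0.37996939] [-1.75794465e-01 -2.78315288e+01  2.12087117e+00 -2.46007723e+01
 -1.12178852e-02 -6.78008725e-02  1.25204967e-02]
```

Request:
step_arm(
  increments=[
    [[0,0,2],0],
    [[0,0,2],0],
    [[0,0,2],0],
    [[0,0,2],0],
  ],
)

```text
time_s: 6.62
position: [0.4792, -0.0883, 0.8444]
eef_rot: [3.141, 0.08, 2.961]
wrist_force: [0.2, 0.2, -0.1]
grip_width: -0.0001
grasp_force: 0.0
```

Request:
step_arm(
  increments=[
    [[0,0,4],0],
    [[0,0,4],0],
    [[0,0,4],0],
    [[0,0,4],0],
    [[0,0,4],0],
  ],
)

```text
time_s: 7.25
position: [0.4453, -0.0823, 0.9137]
eef_rot: [3.14, 0.24, 2.961]
wrist_force: [0.9, -0.2, -0.3]
grip_width: 0.0001
grasp_force: 0.0
```

```bash
python3 - <<'E'
from h import *
s=robot.get_state(); print(np.round(s['position'],4),np.round(s['q'],3),s['eef_rot'],s['wrist_force'])
E
```

```text
[ 0.4453 -0.0823  0.9137] [-0.654  0.088  0.88   0.849 -0.085  1.995  1.562] [3.13985835 0.24008283 2.96085211] [ 0.85061067 -0.22507124 -0.28854624]
```

Request:
step_arm(
  increments=[
    [[0,0,5],0],
    [[0,0,5],0],
    [[0,0,5],0],
    [[0,0,5],0],
    [[0,0,5],0],
    [[0,0,5],0],
  ],
)

```text
time_s: 8.0
position: [0.4001, -0.0743, 1.0084]
eef_rot: [3.138, 0.48, 2.96]
wrist_force: [-0.4, 0.5, 0.3]
grip_width: -0.0001
grasp_force: 0.0
```

Request:
step_arm(
  increments=[
    [[0,0,4],0],
    [[0,0,-1],0],
    [[0.6,-1.4,-4],0],
    [[0.6,-1.4,-5.8],0],
    [[0.6,-1.4,-5.8],0],
    [[0.6,-1.4,-5.8],0],
    [[0.6,-1.4,-5.8],0],
    [[0.6,-1.4,-5.8],0],
    [[0.6,-1.4,-5.8],0],
    [[0.6,-1.4,-5.8],0],
  ],
  fingers=6,
)

```text
time_s: 9.25
position: [0.4427, -0.1866, 0.5611]
eef_rot: [3.136, 0.509, 2.958]
wrist_force: [0.2, 0.3, 0.2]
grip_width: 0.0601
grasp_force: 0.0
```

```bash
python3 - <<'E'
from h import *
s=robot.get_state(); print(np.round(s['position'],4),np.round(s['q'],3),s['eef_rot'],s['wrist_force'],s['grip_width'])
E
```

```text
[ 0.4427 -0.1866  0.5611] [-0.902 -0.385  0.919  1.872  0.424  1.017  1.314] [3.13620151 0.50920981 2.95827164] [0.18787447 0.28402411 0.23854223] 0.060133175944845595
```

Request:
step_arm(
  increments=[
    [[0.27,-0.3,-5.1],0],
    [[0.27,-0.3,-5.1],0],
    [[0.27,-0.3,-5.1],0],
    [[0.27,-0.3,-5.1],0],
    [[0,0,0],0],
  ],
)

```text
time_s: 9.88
position: [0.4545, -0.1914, 0.3572]
eef_rot: [3.135, 0.506, 2.973]
wrist_force: [-0.9, -0.5, -0.0]
grip_width: 0.0602
grasp_force: 0.0
```

```bash
python3 - <<'E'
from h import *
s=robot.get_state(); print(np.round(s['position'],4),np.round(s['q'],3),s['eef_rot'],s['wrist_force'],s['grip_width'])
R=cv2.Rodrigues(np.zeros(3))[0]
a=img('scene')[0][140:270,195:335]; b=img('top')[0][120:250,225:365]
cv2.imwrite('pics/h1.png',cv2.resize(np.hstack([a,b])[:,:,::-1],None,fx=2.8,fy=2.8,interpolation=2))
E
```

```text
[ 0.4545 -0.1914  0.3572] [-1.319 -0.381  1.451  2.163  0.656  0.587  1.152] [3.13529557 0.50646914 2.97252518] [-0.87364206 -0.50451167 -0.02233344] 0.06019021205001316
```

View pics/h1.png

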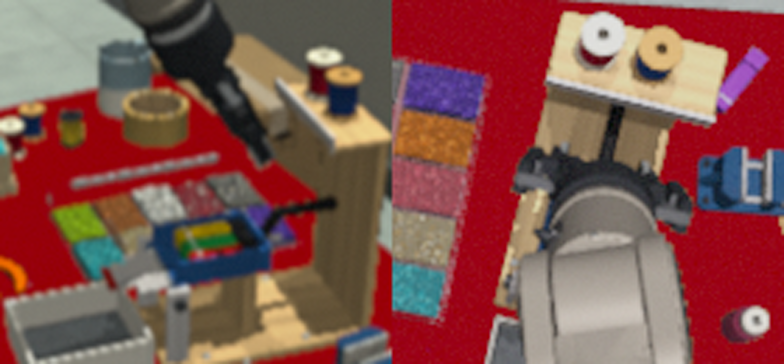

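Request:
step_arm(
  increments=[
    [[1.05,-0.37,-2.0],0],
    [[1.05,-0.37,-2.0],0],
  ],
)

```text
time_s: 10.22
position: [0.4539, -0.1957, 0.3378]
eef_rot: [-3.141, 0.519, 2.956]
wrist_force: [-0.6, 1.0, -0.6]
grip_width: 0.0599
grasp_force: 0.0
```

```bash
python3 - <<'E'
from h import *
s=robot.get_state(); print(np.round(s['position'],4),np.round(s['q'],3),s['eef_rot'],s['wrist_force'],s['grip_width'])
E
```

```text
[ 0.4539 -0.1957  0.3378] [-1.375 -0.493  1.456  2.188  0.899  0.631  0.938] [-3.14053632  0.51850698  2.95645218] [-0.57021481  1.04920932 -0.61487552] 0.059931499847377445
```

```bash
cat > kin.py <<'E'
import numpy as np, itertools
from scipy.spatial.transform import Rotation as Ro
from scipy.optimize import least_squares
D=[([-1.325,.399,.045,1.538,-.019,1.207,-.051],(.22,.611,.404),(-3.14,0,2.797)),
([-.296,.264,.723,2.007,-.213,.95,1.925],(.4538,-.1969,.323),(3.142,-.004,2.96)),
([-.418,.157,.661,1.012,-.107,1.996,1.584],(.4986,-.0905,.8111),(3.1409,.0067,2.9628)),
([-.364,.143,.583,1.011,-.087,1.995,1.567],(.4949,-.0912,.8144),(3.1413,.0147,2.9609)),
([-.654,.088,.88,.849,-.085,1.995,1.562],(.4453,-.0823,.9137),(3.1399,.2401,2.9609)),
([-.902,-.385,.919,1.872,.424,1.017,1.314],(.4427,-.1866,.5611),(3.1362,.5092,2.9583)),
([-1.319,-.381,1.451,2.163,.656,.587,1.152],(.4545,-.1914,.3572),(3.1353,.5065,2.9725)),
([-1.375,-.493,1.456,2.188,.899,.631,.938],(.4539,-.1957,.3378),(-3.1405,.5185,2.9565))]
Rz=lambda a:Ro.from_euler('z',a).as_matrix(); Ry=lambda a:Ro.from_euler('y',a).as_matrix()
def fk(q,p,s):
    R=Rz(p[0]+s[0]*q[0])@Ry(q[1]); x=np.array([0,0,p[2]])
    R=R@Rz(s[1]*q[2]); x=x+R@[p[6],0,p[3]]; R=R@Ry(q[3])@Rz(s[2]*q[4]); x=x+R@[p[7],0,p[4]]
    R=R@Ry(q[5])@Rz(s[3]*q[6]+p[1]); x=x+R@Rz(-s[3]*q[6]-p[1])@[p[8],0,p[5]]; return x,R
def res(p,s): 
    o=[]
    for q,x,e in D:
        y,R=fk(q,p,s); o+=[*(y-x),*(.5*(Ro.from_euler('xyz',e).as_matrix().T@R-np.eye(3)).ravel())]
    return np.array(o)
if __name__=='__main__':
    best=[]
    for s in itertools.product((-1,1),repeat=4):
        for a0 in(0,2.5):
          for a7 in (0,3):
            r=least_squares(res,[a0,a7,.3,.4,.45,.1,0,0,0],args=(s,)); best.append((r.cost,s,np.round(r.x,4)))
    for b in sorted(best,key=lambda b:b[0])[:4]: print(b)
E
python3 kin.py
```

```text
(np.float64(0.0011167314650509217), (-1, -1, -1, -1), array([-0.0579,  1.5159,  0.2809,  0.4997,  0.4849,  0.1632,  0.039 ,
       -0.0047,  0.0366]))
(np.float64(0.0011167314650525713), (-1, -1, -1, -1), array([-0.0579,  1.5159,  0.2809,  0.4997,  0.4849,  0.1632,  0.039 ,
       -0.0047,  0.0366]))
(np.float64(0.37181343887838714), (1, 1, 1, 1), array([-0.5494,  4.5733,  1.6831, -1.0391,  0.3575, -0.4269,  1.2522,
        0.2387,  1.1092]))
(np.float64(0.3718134390944104), (1, 1, 1, 1), array([-0.5494, -1.7099,  1.6832, -1.0391,  0.3575, -0.4269,  1.2521,
        0.2387,  1.1092]))
```

```bash
sed -i 's/x=x+R@\[p\[6\],0,p\[3\]\]/x=x+R@[p[6],p[9],p[3]]/; s/\[p\[7\],0,p\[4\]\]/[p[7],p[10],p[4]]/; s/\[p\[8\],0,p\[5\]\]/[p[8],p[11],p[5]]/' kin.py
cat > sim.py <<'E'
from kin import *
s=(-1,)*4
P=least_squares(res,[0,1.57,.28,.5,.48,.16,.04,0,.04,0,0,0],args=(s,)).x
LO=np.array([-2.82,-.49,-1.37,0,-1.36,.23,-2.94]);HI=np.array([2.82,2.23,1.46,2.46,4.5,2,2.94])
F=lambda q:fk(q,P,s)
def err(q,x,R):
    y,Q=F(q); return np.r_[x-y,Ro.from_matrix(R@Q.T).as_rotvec()]
def jac(q):
    y,Q=F(q);J=np.zeros((6,7))
    for i in range(7):
        d=np.array(q,float);d[i]+=1e-6;a,B=F(d);J[:,i]=np.r_[(a-y),Ro.from_matrix(B@Q.T).as_rotvec()]/1e-6
    return J
def step(q,dx,yaw,w=.3):
    x,R=F(q);x=x+np.array(dx)/100;R=Rz(yaw)@R;W=np.array([1,1,1,w,w,w])
    for _ in range(15):
        e=err(q,x,R)*W; J=jac(q)*W[:,None]; q=np.clip(q+J.T@np.linalg.solve(J@J.T+1e-4*np.eye(6),e),LO,HI)
    return q
def pose(q): x,R=F(q); return np.round(x,3),np.round(Ro.from_matrix(R).as_euler('xyz'),3)
E
python3 - <<'E'
from sim import *
print(np.round(P,4),np.abs(res(P,s)).max())
q=np.array(D[0][0])
for k in range(10): q=step(q,[2.5,-5.5,.5],.0164)
for d in [[-.3,-5.18,0]]*2+[[-.3,-5.18,-1],[-.3,-5.18,-2],[-.3,-5.18,-3],[0,0,-3],[0,0,-3],[0,0,-1]]: q=step(q,d,0)
print('B sim',np.round(q,3),'real',D[1][0])
E
```

```text
[-7.0000e-04  1.5701e+00  2.7050e-01  5.1280e-01  4.7650e-01  1.6960e-01
  4.1000e-03 -5.0000e-04 -4.0000e-03 -3.8100e-02 -5.2501e+00  5.2489e+00] 0.004157254301090374
B sim [-0.316  0.266  0.735  2.01  -0.217  0.944  1.92 ] real [-0.296, 0.264, 0.723, 2.007, -0.213, 0.95, 1.925]
```

```bash
cat > plan.py <<'E'
from sim import *
import sys
M=lambda q:np.round(np.min(np.r_[q-LO,HI-q]),3)
def go(q,x,yaw,v=5.5):
    """rows to world TCP x and yaw"""
    y,R=F(q); e=Ro.from_matrix(R).as_euler('xyz'); n=int(max(np.ceil(np.linalg.norm(np.array(x)-y)*100/v),np.ceil(abs(yaw-e[2])/.15),1)); m=9
    for k in range(n):
        q=step(q,(np.array(x)-y)*100/n,(yaw-e[2])/n); m=min(m,M(q))
    return q,n,m
E
python3 - <<'E'
from plan import *
# static feasibility
rng=np.random.default_rng(0)
def mk(p,yaw): return Ro.from_euler('xyz',[np.pi,p,yaw]).as_matrix()
def tcp(th,p,yaw,gx=.140,l=.163):
    e=np.array([np.cos(-.18),np.sin(-.18)]); X=gx*np.cos(th)-.05*np.sin(th); Z=.085+gx*np.sin(th)+.05*np.cos(th)
    a=mk(p,yaw)[:,2]; return np.r_[np.array([.437,-.1958])+X*e,Z]-l*a
for p in(.45,.5,.6):
  for th in(0,.3,.6):
    x=tcp(th,p,2.96); R=mk(p,2.96); best=[]
    for _ in range(25):
        q0=rng.uniform(np.maximum(LO,[-1.5,-.5,-1.4,.5,-1.3,.3,-2.9]),np.minimum(HI,[1.5,1,1.4,2.4,1.4,2,2.9]))
        r=least_squares(lambda q:np.r_[err(q,x,R)*10,.02*np.array([q[0]-.35,q[2],q[4]])],np.clip(q0,LO+.01,HI-.01),bounds=(LO,HI))
        if np.abs(err(r.x,x,R)).max()<3e-3: best.append((M(r.x),tuple(np.round(r.x,2))))
    best=sorted(set(best))[::-1]; print(p,th,np.round(x,3),len(best),best[:2])
q=np.array(D[-1][0]); 
res_=[]
for up in(.55,.65):
 for az in(.3,.8,1.3):
  for r1 in(.4,.5):
   for r2 in(.65,.75,.85):
    for ty in (0,1):
     try:
      Q=q.copy(); n=0
      c=lambda a,r,z:[r*np.cos(a),r*np.sin(a),z]
      for w,yw in((c(-.4,.49,up),2.96),(c(az,r1,up),2.96+ty*(az+.4)),(c(az,r2,up-.05),2.96+ty*(az+.4)),(c(-.4,r2,up-.05),2.96),(c(-.4,.55,.5),2.96),([.4545,-.198,.356],2.96),([.4967,-.2064,.2773],2.96)):
        Q,k,m=go(Q,w,yw); n+=k
      e=np.linalg.norm(F(Q)[0]-[.4967,-.2064,.2773]); res_.append((e,up,az,r1,r2,ty,n,M(Q),np.round(Q,2),pose(Q)[1]))
     except Exception as ex: pass
for r in sorted(res_,key=lambda r:r[0])[:8]: print(r)
E
```

```text
0.45 0 [ 0.505 -0.208  0.282] 1 [(np.float64(0.123), (np.float64(0.4), np.float64(0.25), np.float64(-0.07), np.float64(2.1), np.float64(-0.15), np.float64(0.35), np.float64(1.85)))]
0.45 0.3 [ 0.484 -0.204  0.321] 1 [(np.float64(0.207), (np.float64(0.38), np.float64(0.15), np.float64(-0.04), np.float64(2.11), np.float64(-0.16), np.float64(0.44), np.float64(1.86)))]
0.45 0.6 [ 0.453 -0.199  0.352] 2 [(np.float64(0.275), (np.float64(0.36), np.float64(0.05), np.float64(-0.01), np.float64(2.14), np.float64(-0.16), np.float64(0.51), np.float64(1.87))), (np.float64(0.0), (np.float64(-1.37), np.float64(-0.45), np.float64(1.46), np.float64(2.14), np.float64(0.74), np.float64(0.69), np.float64(1.08)))]
0.5 0 [ 0.498 -0.207  0.278] 1 [(np.float64(0.049), (np.float64(0.43), np.float64(0.24), np.float64(-0.1), np.float64(2.14), np.float64(-0.2), np.float64(0.28), np.float64(1.9)))]
0.5 0.3 [ 0.477 -0.203  0.317] 1 [(np.float64(0.136), (np.float64(0.39), np.float64(0.14), np.float64(-0.05), np.float64(2.15), np.float64(-0.21), np.float64(0.37), np.float64(1.91)))]
0.5 0.6 [ 0.446 -0.197  0.348] 2
[... 1991 characters left out ...]
p.float64(9.142502916948183e-16), 0.65, 0.8, 0.5, 0.85, 0, 53, np.float64(0.037), array([ 0.2 ,  0.24,  0.16,  2.15, -0.44,  0.27,  2.13]), array([-3.138,  0.518,  2.96 ]))
(np.float64(1.0103182026100664e-15), 0.55, 1.3, 0.4, 0.85, 0, 60, np.float64(0.049), array([ 0.52,  0.23, -0.21,  2.14,  0.12,  0.28,  1.59]), array([-3.091,  0.49 ,  2.96 ]))
(np.float64(1.0521523330933517e-15), 0.55, 0.3, 0.4, 0.75, 0, 36, np.float64(0.063), array([-0.  ,  0.26,  0.39,  2.15, -0.64,  0.29,  2.31]), array([-3.138,  0.518,  2.96 ]))
(np.float64(1.0980128164946024e-15), 0.55, 0.8, 0.4, 0.65, 0, 40, np.float64(0.072), array([-0.05,  0.27,  0.44,  2.15, -0.69,  0.3 ,  2.36]), array([-3.138,  0.518,  2.96 ]))
```

Request:
step_arm(
  increments=[
    [[0,0.08,5.2],0],
    [[0,0.08,5.2],0],
    [[0,0.08,5.2],0],
    [[0,0.08,5.2],0],
    [[0,0.08,5.2],0],
    [[0,0.08,5.2],0],
    [[0.44,5.64,0],0],
    [[0.44,5.64,0],0],
    [[0.44,5.64,0],0],
    [[0.44,5.64,0],0],
  ],
)

```text
time_s: 11.48
position: [0.4718, 0.0365, 0.6487]
eef_rot: [3.141, 0.516, 2.956]
wrist_force: [0.4, 0.3, 0.5]
grip_width: 0.0601
grasp_force: 0.0
```

Request:
step_arm(
  increments=[
    [[0.44,5.64,0],0],
    [[0.44,5.64,0],0],
    [[4.78,1.48,-1],0],
    [[4.78,1.48,-1],0],
    [[4.78,1.48,-1],0],
    [[4.78,1.48,-1],0],
    [[4.78,1.48,-1],0],
    [[0,0,0],0],
  ],
)

```text
time_s: 12.48
position: [0.7228, 0.2234, 0.5925]
eef_rot: [-3.134, 0.511, 2.961]
wrist_force: [-0.1, 0.9, -0.1]
grip_width: 0.0599
grasp_force: 0.0
```

```bash
cat > st.py <<'E'
from h import *
s=robot.get_state(); print(s['time_s'],repr(np.round(s['position'],4)),repr(np.round(s['q'],3)),np.round(s['eef_rot'],3),np.round(s['wrist_force'],1))
E
python3 st.py
```

```text
12.475 array([0.7228, 0.2234, 0.5925]) array([-0.831,  0.479,  0.687,  1.174, -0.082,  1.117,  1.134]) [-3.134  0.511  2.961] [-0.1  0.9 -0.1]
```

```bash
python3 - <<'E'
from plan import *
q=np.array([-0.831,.479,.687,1.174,-.082,1.117,1.134]); print(pose(q))
for r in (.70,.78,.84):
  Q=q.copy()
  for w in([.95*r,.22,.59],[.92*r,-.39*r,.59],[.47,-.2,.5],[.4545,-.198,.356],[.4967,-.2064,.2773],[.476,-.203,.316],[.443,-.1965,.347]):
    Q,n,m=go(Q,w,2.96); print(r,w,n,m,np.round(Q,2),pose(Q))
E
```

```text
(array([0.722, 0.22 , 0.597]), array([-3.134,  0.512,  2.961]))
0.7 [0.6649999999999999, 0.22, 0.59] 2 0.732 [-0.96  0.37  0.73  1.34  0.    1.07  1.06] (array([0.665, 0.22 , 0.59 ]), array([-3.134,  0.512,  2.96 ]))
0.7 [0.644, -0.27299999999999996, 0.59] 9 0.697 [-0.17  0.34  0.74  1.37 -0.43  1.04  2.  ] (array([ 0.644, -0.273,  0.59 ]), array([-3.134,  0.512,  2.96 ]))
0.7 [0.47, -0.2, 0.5] 4 0.38 [-0.47 -0.11  0.76  1.93  0.03  0.78  1.67] (array([ 0.47, -0.2 ,  0.5 ]), array([-3.134,  0.512,  2.96 ]))
0.7 [0.4545, -0.198, 0.356] 3 0.218 [-0.46  0.07  0.84  2.16 -0.31  0.45  2.01] (array([ 0.455, -0.198,  0.356]), array([-3.134,  0.512,  2.96 ]))
0.7 [0.4967, -0.2064, 0.2773] 2 0.111 [-0.21  0.3   0.63  2.14 -0.83  0.34  2.47] (array([ 0.497, -0.206,  0.277]), array([-3.134,  0.512,  2.96 ]))
0.7 [0.476, -0.203, 0.316] 1 0.167 [-0.37  0.21  0.79  2.16 -0.64  0.4   2.3 ] (array([ 0.476, -0.203,  0.316]), array([-3.134,  0.512,  2.96 ]))
0.7 [0.443, -0.1965, 0.347] 1 0.198 [-0.58  0.06  0.97  2.19 -0.34  0.43  2.04] (array([ 0.443, -0.196,  0.347]), array([-3.134,  0.512,  2.96 ])
[... 1358 characters left out ...]
[-0.28 -0.09  0.58  1.93 -0.01  0.78  1.71] (array([ 0.47, -0.2 ,  0.5 ]), array([-3.134,  0.512,  2.96 ]))
0.84 [0.4545, -0.198, 0.356] 3 0.215 [-0.26  0.05  0.64  2.16 -0.27  0.44  1.96] (array([ 0.455, -0.198,  0.356]), array([-3.134,  0.512,  2.96 ]))
0.84 [0.4967, -0.2064, 0.2773] 2 0.081 [-0.09  0.27  0.48  2.14 -0.7   0.31  2.36] (array([ 0.497, -0.206,  0.277]), array([-3.134,  0.512,  2.96 ]))
0.84 [0.476, -0.203, 0.316] 1 0.147 [-0.23  0.18  0.63  2.16 -0.53  0.38  2.2 ] (array([ 0.476, -0.203,  0.316]), array([-3.134,  0.512,  2.96 ]))
0.84 [0.443, -0.1965, 0.347] 1 0.193 [-0.37  0.05  0.75  2.19 -0.29  0.42  1.99] (array([ 0.443, -0.196,  0.347]), array([-3.134,  0.512,  2.96 ]))
```

Request:
step_arm(
  increments=[
    [[-0.36,-5.7,0],0],
    [[-0.36,-5.7,0],0],
    [[-0.36,-5.7,0],0],
    [[-0.36,-5.7,0],0],
    [[-0.36,-5.7,0],0],
    [[-0.36,-5.7,0],0],
    [[-0.36,-5.7,0],0],
    [[-0.36,-5.7,0],0],
    [[-0.36,-5.7,0],0],
  ],
)

```text
time_s: 13.6
position: [0.685, -0.2934, 0.6]
eef_rot: [-3.141, 0.519, 2.958]
wrist_force: [0.0, -0.0, 0.1]
grip_width: 0.0597
grasp_force: 0.0
```

Request:
step_arm(
  increments=[
    [[-4.4,1.8,-1.8],0],
    [[-4.4,1.8,-1.8],0],
    [[-4.4,1.8,-1.8],0],
    [[-4.4,1.8,-1.8],0],
    [[-4.4,1.8,-1.8],0],
    [[-0.5,0.07,-4.8],0],
    [[-0.5,0.07,-4.8],0],
    [[-0.5,0.07,-4.8],0],
    [[0,0,0],0],
  ],
)

```text
time_s: 14.72
position: [0.4489, -0.1983, 0.3621]
eef_rot: [3.142, 0.509, 2.955]
wrist_force: [-0.3, 0.2, -0.1]
grip_width: 0.0602
grasp_force: 0.0
```

```bash
python3 st.py
```

```text
14.725 array([ 0.4489, -0.1983,  0.3621]) array([-0.356,  0.035,  0.735,  2.157, -0.253,  0.469,  1.955]) [3.142 0.509 2.955] [-0.3  0.2 -0.1]
```

Request:
step_arm(
  increments=[
    [[1.4,-0.24,-2.5],0],
    [[1.4,-0.24,-2.5],0],
    [[1.0,-0.17,-1.8],0],
    [[0.98,-0.16,-1.7],0],
    [[0,0,0],0],
  ],
)

```text
time_s: 15.35
position: [0.5007, -0.2067, 0.2815]
eef_rot: [-3.141, 0.519, 2.959]
wrist_force: [0.4, 0.2, -0.0]
grip_width: 0.06
grasp_force: 0.0
```

```bash
python3 st.py; python3 - <<'E'
from h import *
a=img('scene')[0][140:270,195:335]; b=img('top')[0][120:250,225:365]
cv2.imwrite('pics/h2.png',cv2.resize(np.hstack([a,b])[:,:,::-1],None,fx=2.8,fy=2.8,interpolation=2))
E
```

```text
15.35 array([ 0.5007, -0.2067,  0.2815]) array([-0.138,  0.279,  0.546,  2.132, -0.754,  0.334,  2.406]) [-3.141  0.519  2.959] [ 0.4  0.2 -0. ]
```

View pics/h2.png

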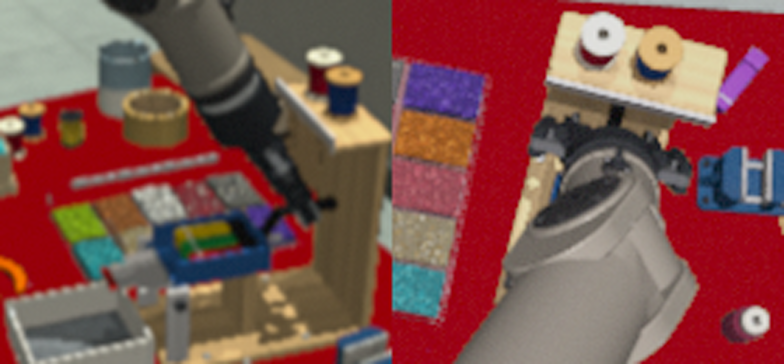

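The slanted gripper straddles the handle at (300,200) in the left half, and the shelf edge is clear. I'll go slightly deeper, then close.

Request:
step_arm(
  increments=[
    [[-0.2,0.03,-0.4],0],
    [[0,0,-0.4],0],
    [[0,0,0],0],
  ],
)

```text
time_s: 15.82
position: [0.4971, -0.2054, 0.2719]
eef_rot: [-3.141, 0.516, 2.96]
wrist_force: [0.3, 0.0, -0.9]
grip_width: 0.0599
grasp_force: 0.0
```

Request:
step_arm(
  increments=[
    [[0,0,0],0],
    [[0,0,0],0],
    [[0,0,0],0],
    [[0,0,0],0],
  ],
  fingers=0,
  squeeze=40,
)

```text
time_s: 16.32
position: [0.4968, -0.2076, 0.2723]
eef_rot: [-3.137, 0.518, 2.958]
wrist_force: [-2.0, -5.0, 0.4]
grip_width: 0.0126
grasp_force: 39.0
```

```bash
python3 st.py
```

```text
16.325 array([ 0.4968, -0.2076,  0.2723]) array([-0.114,  0.287,  0.522,  2.145, -0.788,  0.314,  2.443]) [-3.137  0.518  2.958] [-2.  -5.   0.4]
```

Request:
step_arm(
  increments=[
    [[-0.28,0.05,0.68],0],
    [[-0.28,0.05,0.68],0],
    [[-0.34,0.06,0.65],0],
    [[-0.34,0.06,0.65],0],
    [[-0.41,0.07,0.62],0],
    [[-0.41,0.07,0.62],0],
  ],
)

```text
time_s: 17.08
position: [0.4755, -0.2037, 0.3106]
eef_rot: [-3.137, 0.516, 2.958]
wrist_force: [-0.7, -6.3, -3.9]
grip_width: 0.0126
grasp_force: 38.9
```

```bash
python3 st.py
```

```text
17.075 array([ 0.4755, -0.2037,  0.3106]) array([-0.256,  0.192,  0.671,  2.16 , -0.599,  0.376,  2.271]) [-3.137  0.516  2.958] [-0.7 -6.3 -3.9]
```

Request:
step_arm(
  increments=[
    [[-0.23,0.04,0.28],0],
    [[-0.23,0.04,0.28],0],
    [[-0.23,0.04,0.28],0],
    [[-0.24,0.05,0.28],0],
    [[-0.26,0.05,0.26],0],
    [[-0.26,0.05,0.26],0],
    [[-0.26,0.05,0.26],0],
    [[-0.26,0.05,0.26],0],
    [[0,0,0],0],
    [[0,0,0],0],
  ],
)

```text
time_s: 18.32
position: [0.4557, -0.2001, 0.332]
eef_rot: [-3.138, 0.515, 2.958]
wrist_force: [-1.7, -7.0, -3.8]
grip_width: 0.0126
grasp_force: 39.1
```

```bash
python3 st.py; python3 - <<'E'
from h import *
a=img('scene')[0][150:280,175:315]; b=img('top')[0][170:300,235:375]
cv2.imwrite('pics/h3.png',cv2.resize(np.hstack([a,b])[:,:,::-1],None,fx=2.8,fy=2.8,interpolation=2))
E
```

```text
18.325 array([ 0.4557, -0.2001,  0.332 ]) array([-0.345,  0.112,  0.75 ,  2.18 , -0.445,  0.405,  2.136]) [-3.138  0.515  2.958] [-1.7 -7.  -3.8]
```

View pics/h3.png

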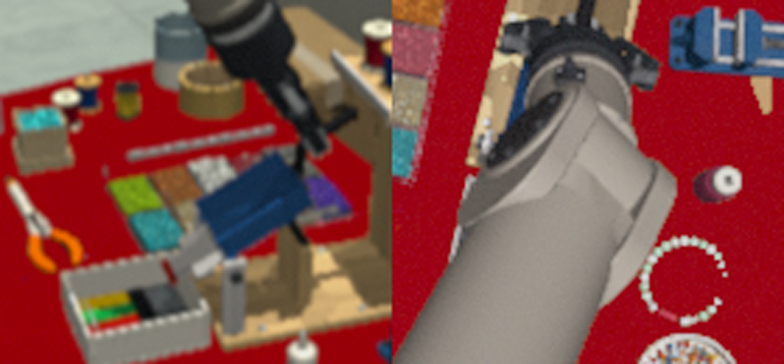

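The picture shows the yellow, green and red tubes lying in the catch tray at (110,310) in the left half, with the pan empty and tilted. I'll lower it gently.

Request:
step_arm(
  increments=[
    [[0.52,-0.1,-0.52],0],
    [[0.52,-0.1,-0.52],0],
    [[0.47,-0.09,-0.56],0],
    [[0.46,-0.08,-0.56],0],
    [[0.41,-0.07,-0.62],0],
    [[0.41,-0.07,-0.62],0],
    [[0.34,-0.06,-0.65],0],
    [[0.34,-0.06,-0.65],0],
  ],
)

```text
time_s: 19.42
position: [0.492, -0.2067, 0.2862]
eef_rot: [-3.137, 0.519, 2.958]
wrist_force: [-1.1, -5.4, 1.6]
grip_width: 0.0125
grasp_force: 40.8
```

Request:
step_arm(
  increments=[
    [[0.14,-0.03,-0.34],0],
    [[0.14,-0.03,-0.34],0],
    [[0.14,-0.02,-0.23],0],
    [[0.07,-0.01,-0.17],0],
    [[0.04,-0.01,-0.1],0],
    [[0,0,0],0],
    [[0,0,0],0],
  ],
)

```text
time_s: 20.3
position: [0.4973, -0.2077, 0.2747]
eef_rot: [-3.137, 0.52, 2.958]
wrist_force: [-0.1, -4.4, 1.0]
grip_width: 0.0124
grasp_force: 41.0
```

```bash
python3 st.py
```

```text
20.3 array([ 0.4973, -0.2077,  0.2747]) array([-0.129,  0.285,  0.539,  2.143, -0.79 ,  0.319,  2.444]) [-3.137  0.52   2.958] [-0.1 -4.4  1. ]
```

Request:
step_arm(
  increments=[
    [[0,0,-0.08],0],
    [[0,0,-0.08],0],
    [[0,0,-0.08],0],
    [[0,0,0],0],
    [[0,0,0],0],
  ],
)

```text
time_s: 20.92
position: [0.4973, -0.2079, 0.2738]
eef_rot: [-3.138, 0.522, 2.958]
wrist_force: [-8.3, -2.4, 14.5]
grip_width: 0.0122
grasp_force: 42.9
```

```bash
python3 st.py; python3 - <<'E'
from h import *
for n in('scene','top'):
    d=np.load(n+'0.npz'); c=img(n)
    print(n)
    for f in(d['f'],c[0]):
        h=cv2.cvtColor(f,cv2.COLOR_RGB2HSV); x=(slice(205,245),slice(245,295)) if n=='scene' else (slice(170,245),slice(262,320))
        m=cv2.inRange(h,(103,150,60),(118,255,255))[x]; p=np.argwhere(m)[:,::-1]; print(len(p),p.min(0),p.max(0),p.mean(0))
E
```

```text
20.925 array([ 0.4973, -0.2079,  0.2738]) array([-0.121,  0.286,  0.531,  2.144, -0.8  ,  0.316,  2.455]) [-3.138  0.522  2.958] [-8.3 -2.4 14.5]
scene
307 [ 9 11] [45 35] [28.38110749 26.8534202 ]
720 [ 5 11] [45 35] [24.95416667 23.40277778]
top
376 [11 13] [49 60] [29.79787234 40.625     ]
16 [20 13] [23 22] [21.375 17.75 ]
```

Request:
step_arm(
  increments=[
    [[0,0,0],0],
    [[0,0,0],0],
    [[0,0,0],0],
    [[0,0,0],0],
  ],
  fingers=6,
)

```text
time_s: 21.52
position: [0.4971, -0.2052, 0.2712]
eef_rot: [-3.141, 0.516, 2.96]
wrist_force: [-0.5, 0.5, 0.4]
grip_width: 0.0603
grasp_force: 0.0
```

Request:
step_arm(
  increments=[
    [[-0.5,0.09,0.87],0],
    [[-1.0,0.18,1.74],0],
    [[-1.4,0.24,2.5],0],
    [[-1.4,0.24,2.5],0],
    [[-1.0,0.2,3],0],
    [[-1.0,0.2,4],0],
    [[0,0,5.5],0],
    [[0,2,5.5],0],
    [[0,5.5,2],0],
    [[0,5.5,0],0],
  ],
)

```text
time_s: 22.78
position: [0.4341, -0.0629, 0.5503]
eef_rot: [3.14, 0.522, 2.957]
wrist_force: [0.6, -1.0, -0.4]
grip_width: 0.06
grasp_force: 0.0
```

Request:
step_arm(
  increments=[
    [[0.4,5.5,0],0],
    [[0.4,5.5,0],0],
    [[0.4,5.5,0],0],
    [[0.4,5.5,0],0],
    [[0.4,5.5,0],0],
    [[0,2,0],0],
    [[0,0,0],0],
  ],
)

```text
time_s: 23.65
position: [0.4539, 0.2319, 0.547]
eef_rot: [-3.139, 0.516, 2.963]
wrist_force: [0.0, -1.3, 0.6]
grip_width: 0.0597
grasp_force: 0.0
```

```bash
python3 st.py; python3 - <<'E'
from h import *
a=img('scene')[0][150:300,180:345]; b=img('top')[0][150:300,235:375]
cv2.imwrite('pics/end.png',cv2.resize(np.hstack([a,b])[:,:,::-1],None,fx=2.6,fy=2.6,interpolation=2))
E
```

```text
23.65 array([0.4539, 0.2319, 0.547 ]) array([-0.635, -0.042, -0.041,  1.8  ,  0.438,  1.072,  0.563]) [-3.139  0.516  2.963] [ 0.  -1.3  0.6]
```

View pics/end.png

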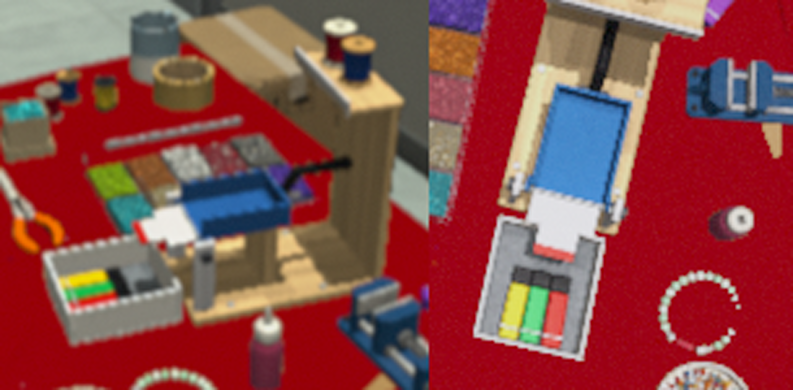

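The pan is level and empty, the gate is down at (560,215), and all three tubes are in the catch tray at (535,310). The bystanders haven't moved.

```bash
python3 -c "
from plant import robot
print(robot.finish_job())"
```

```text
the job is handed in; nothing more can be done
None
```

The gate is down at its stop, all three tubes are in the catch tray, the empty tray is back level on its rest with the gripper clear, and the job was handed in at about 24 s of the 51 s allowed, with no verdict returned.

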